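Collect the sealed tins from the tin sealer's catch tray

TASK

Two of the small tins in the catch tray of the tin sealing machine are finished, closed with gold lids: move both into the blue tote, standing upright on its floor side by side. Set them down gently rather than dropping them, and leave the open tin, which still has no lid, where it stands in the tray.

Things in the scene. Friction and masses are not known exactly. Their poses are not given: they have to be found in the camera images.
- tin_a: Sealed food tin, upright cylinder 56 mm in diameter, 60 mm high, metal with a green band and a gold lid; about 160 g. Origin: centre of its underside, z up; yaw means nothing. It stands in the machine's fixed catch tray: floor 4 mm above the worktop, inner size 272 x 162 mm, walls 20 mm high. The three tins form one row along the tray's long middle line, in any order, 83 to 107 mm apart between centres.
- tin_b: Sealed food tin, upright cylinder 56 mm in diameter, 60 mm high, metal with a green band and a gold lid; about 160 g. Origin: centre of its underside, z up; yaw means nothing. Second finished tin, in the same row. The row runs within 0.2 rad of world x. To its sides only the low tray walls lie nearer than 80 mm; the machine's chute begins 80 mm and its 0.36 m tall body 160 mm from the row, on the -y side.
- tin_open: Unfinished tin of the same size, 56 mm in diameter, 60 mm high, plain metal without band or lid, open and empty, dark inside; about 120 g. In the same row in the tray. Origin: centre of its underside, z up.
- tote: Blue open plastic tote, loose on the worktop, about 700 g, empty at the start. Outer size 170 mm along its x, 260 mm along its y (286 mm with the grip lips), 55 mm high; walls and floor 5 mm, so the inner floor is 160 x 250 mm, 5 mm above the origin. Origin: centre of its underside, z up; its y axis lies within 0.4 rad of world y.
Not all that is in view belongs to the job. What is shaped like the tin_open but pink is not meant.

How it is judged (in metres and radians):
At the end, for the whole second after the job is handed in: Both gold-lidded tins stand upright (within 10 degrees) inside the tote on its floor (within 10 mm), released and at rest; the tote stands flat on the worktop; the open tin is upright and within 20 mm of where it was (x of tin_a in the frame of tote between -0.08 and 0.08 m and y of tin_a in the frame of tote between -0.125 and 0.125 m and z of tin_a in the frame of tote between -0.005 and 0.015 m and angle between each of tin_a, tin_b, tin_open's own z axis and vertical below 0.175 rad and linear speed of each of tin_a, tin_b below 0.02 m/s and contact force between each of tin_a, tin_b and the fingers below 0.1 N and x of tin_b in the frame of tote between -0.08 and 0.08 m and y of tin_b in the frame of tote between -0.125 and 0.125 m and z of tin_b in the frame of tote between -0.005 and 0.015 m and distance of tin_open from where it was at the start of the episode below 0.02 m and angle between tote's own z axis and vertical below 0.1 rad and height (world z) of tote between -0.01 and 0.015 m); the robot touches nothing.
It fails at once if the open tin is moved by more than 20 mm (distance of tin_open from where it was at the start of the episode above 0.02 m).
It fails at once if a sealed tin falls free from more than about 40 mm ((linear speed of tin_a above 0.9 m/s and contact force between tin_a and the fingers below 0.1 N and contact force between tin_a and anything else below 0.1 N) or (linear speed of tin_b above 0.9 m/s and contact force between tin_b and the fingers below 0.1 N and contact force between tin_b and anything else below 0.1 N)).
It also fails if it takes over 58 s, if anything falls off the work surface, if the arm or the gripper's body presses on something with over 40 N, if the wrist force passes 120 N, or if a joint passes its speed limit or range.

ROBOT

A 6-joint arm with a two-finger parallel gripper is mounted at the origin on the work surface. World frame = base frame: x ahead of the robot, y to its left, z up, the work surface at z = 0. Lengths are in mm, angles in rad, forces in N, time in s.
With the tool pointing down it reaches from about 325 to 750 mm from the base axis. Payload 7.6 kg.
Tool frame: the origin (TCP) lies at the very end of the fingers, on their centre line; the grasp point (between the pads) lies 19 mm behind it; z points along the fingers, y is the line along which they close (so a half turn about z gives the same grasp; the last joint's range is limited). The gripper opens to 85 mm and grips with 20 to 120 N. Pads are 22 mm wide; open, the fingers measure 114 mm over their backs; the gripper's body (76 mm by 85 mm) begins 54 mm behind the grasp point. The pads swing forward as they close: fully open they stand 13 mm farther back than shut.
Start: joints at [-1.212, 0.052, 1.401, -0, 1.689, -0.07], TCP at [218.31, -477.479, 231.323] pointing down, gripper open.
Joint ranges: [-2.9, 2.9], [-0.91, 2.17], [0.12, 2.37], [-1.06, 4.2], [0.26, 2.73], [-2.93, 2.93]. Speed limits (rad/s): [2.57, 2.57, 3.01, 3.14, 3.14, 3.14].

INTERFACE

Orientations are given as [roll, pitch, yaw] about the fixed x, y, z axes, in that order (R = Rz(yaw) Ry(pitch) Rx(roll)).
In Python, from bench import telemetry, optics, workorder gives the robot as it stands.
- The arm moves only by the tool apply_moves, never from a script. Its argument "increments" is a list of rows, each an object of numbers: "gripper": the opening, from 0 (shut) to 1 (fully open); "x", "y", "z": the shift along the world's x, y, z in units of 400 mm (1.0 is 400 mm); "yaw": the turn about the world's z in units of 2 rad (1.0 is 2 rad). A call has exactly 10 rows; each row is the pose to reach, as a shift and turn from the pose commanded when the call began; what a row does not reach only later rows make up. A row lasts 1/8 s, in which the tool goes at most 62.5 mm and 10.7 degrees, less where a joint would pass 70% of its speed; a pose out of reach is approached as far as the arm can. A call with a number of a shift or a turn outside -1 to 1 is refused whole. A call with a gripper value outside its range is refused whole. The fingers move at their own pace and stop on an object; "grip_force" is the grip in N (left out, the last holds). Time passes only in rows, so rows that repeat a pose let the fingers close, or fill a call up. It gives the time, the measured TCP pose, the force, the opening and the grip force at its end, in the units of the state.
- telemetry.read_state(): the state, without advancing time (a new reading comes with each control period).
- optics.read_camera(name): name is "scene" or "side" or "wrist"; returns the picture (384x512x3 uint8, blue, green, red); there is no depth.
- optics.camera_info(name): a dict with "fx", "fy", "cx", "cy" (pixels), "D" ([k1, k2, p1, p2, k3] as OpenCV has them; the pictures are not rectified), "view" (4x4, takes a point from world to camera coordinates). Camera axes: x right, y down, z forward; pixel columns grow to the right and rows downward; lengths in mm; the calibration is good to about 2 mm. A picture is of the moment at which its call begins: read the wrist's pose just before it. camera_info takes no time and is no camera call; for the wrist camera it gives the pose at the moment of the call.
- workorder.sign_off(): hands the job in; it is judged then, once.
The state is a dict: "clock": time; "qpos": joint angles; "joint_vel": joint speeds; "effort": joint torques, N m; "ee_pos": TCP position; "orientation": TCP orientation; "ft_force": force on the tool from outside, world axes, zero at the start; "moment": the same for the moment, N m; "grip_width": opening from 0.0 (shut) to 1.0 (fully open); "finger_force": force on a finger pad.
Only numpy, scipy, OpenCV 4.12 (cv2) and the standard library are available. Lean on these libraries where they do the work, as an engineer would, in place of code of your own. Each camera call takes 0.05 s, during which the arm holds its last target. There are 200 camera calls.

## Working session

There is one attempt and no reset: what is moved stays moved. The work goes in short steps, Python scripts to look and compute and a tool call to move; the robot and the scene stay as the last step left them, time stands still between calls to the robot, and variables do not carry over. Pictures are saved under pics/ and viewed, at most 10 in all, crops included, and the job is handed in when it is done.

Besides the shell and the picture viewer there is one more tool, called after "Request:" in YAML: its name, and indented under it one key for each argument. apply_moves: Moves the arm, as the interface text tells. Its arguments: {"type":"object","properties":{"increments":{"type":"array","items":{"type":"object","properties":{"gripper":{"type":"number"},"x":{"type":"number"},"y":{"type":"number"},"z":{"type":"number"},"yaw":{"type":"number"}}}},"grip_force":{"type":"number"}},"required":["increments"]}

```bash
mkdir -p pics
python3 - <<'E'
from bench import telemetry, optics
import cv2, numpy as np
a=optics.read_camera("scene"); b=optics.read_camera("side")
cv2.imwrite("pics/a.png",a); cv2.imwrite("pics/b.png",b)
for n in("scene","side"):
    i=optics.camera_info(n); print({k:(np.round(v,3).tolist()) for k,v in i.items()})
print(telemetry.read_state())
E
```

```text
{'fx': 459.489, 'fy': 459.489, 'cx': 253.371, 'cy': 189.546, 'D': [-0.111, 0.0, 0.0, 0.0, 0.0], 'view': [[-0.415, 0.909, 0.02, 276.933], [0.652, 0.312, -0.691, -334.061], [-0.635, -0.274, -0.722, 1336.885], [0.0, 0.0, 0.0, 1.0]]}
{'fx': 387.245, 'fy': 387.245, 'cx': 260.692, 'cy': 193.287, 'D': [-0.025, 0.0, 0.0, 0.0, 0.0], 'view': [[-0.999, -0.035, 0.007, 575.947], [-0.032, 0.793, -0.608, 67.175], [0.016, -0.608, -0.794, 813.734], [0.0, 0.0, 0.0, 1.0]]}
{'clock': 0.1, 'qpos': array([-1.21228530e+00,  5.27644806e-02,  1.40161138e+00,  7.88133720e-07,
        1.68858492e+00, -7.02894090e-02]), 'joint_vel': array([-0.00069729,  0.00072136, -0.00295685,  0.00105775,  0.00117458,
        0.00010112]), 'effort': array([ 1.56964223e-03, -3.82581282e+01, -3.60986102e+01, -9.17355067e-06,
        4.76039408e-03, -1.09496915e-05]), 'ee_pos': array([ 218.21903691, -477.21263182,  230.56747353]), 'orientation': array([-3.14022796e+00, -9.68667068e-05,  4.28800461e-01]), 'ft_force': array([-0.3327909 , -0.25141186,  1.08768833]), 'moment': array([-0.01911261,  0.0025526 , -0.03920335]), 'finger_force': 0.0, 'grip_width': 0.9997415515828071}
```

View pics/a.png

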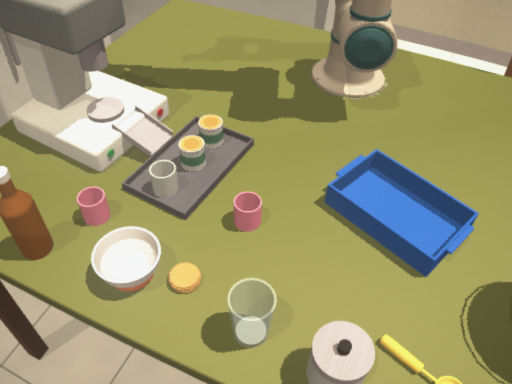

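View pics/b.png

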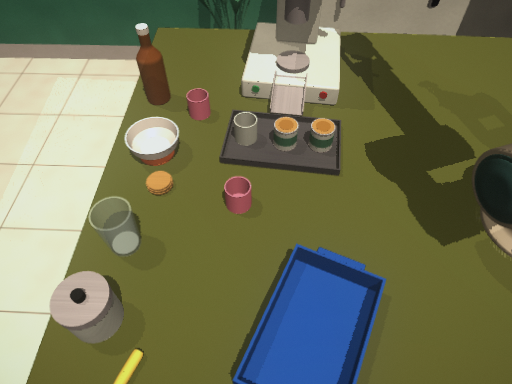

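Tins in scene picture: gold-lidded ones at (192,147) and (210,125). Possible confusions are the open tin (164,178), pink cups (94,206) and (248,211), and a loose gold lid (185,277). I choose the two banded gold-lidded ones in the tray and check them in a crop.

```bash
cat > h.py <<'E'
import cv2, numpy as np
from bench import optics, telemetry
def ray(i,uv,z):
    K=np.array([[i["fx"],0,i["cx"]],[0,i["fy"],i["cy"]],[0,0,1.]])
    p=cv2.undistortPoints(np.float64(uv).reshape(-1,1,2),K,np.array(i["D"]))[:,0]
    V=np.array(i["view"]);R=V[:3,:3];c=-R.T@V[:3,3]
    d=np.c_[p,np.ones(len(p))]@R
    return (c+d*((z-c[2])/d[:,2])[:,None])[:,:2]
def blobs(m,amin=30):
    n,l,s,c=cv2.connectedComponentsWithStats(m.astype(np.uint8))
    return [(k,s[k],c[k],l==k) for k in range(1,n) if s[k][4]>=amin]
E
python3 - <<'E'
from h import *
for n,f in(("scene","a"),("side","b")):
    im=cv2.imread(f"pics/{f}.png");i=optics.camera_info(n)
    h=cv2.cvtColor(im,cv2.COLOR_BGR2HSV)
    for k,s,c,m in blobs((h[...,0]>8)&(h[...,0]<24)&(h[...,1]>130)&(h[...,2]>150)):
        print(n,"gold",c.round(1),s,ray(i,[c],64).round(1))
    for k,s,c,m in blobs((h[...,0]>100)&(h[...,0]<130)&(h[...,1]>150)&(h[...,2]>60),500):
        print(n,"blue",c.round(1),s)
a=cv2.imread("pics/a.png");
A=cv2.resize(a[105:215,115:265],None,fx=4,fy=4,interpolation=2)[:,:600]
cv2.imwrite("pics/c.png",A)
cv2.imwrite("pics/d.png",cv2.resize(a[145:270,315:485],None,fx=4.5,fy=4.5,interpolation=2))
E
```

```text
scene gold [210.1 121.5] [203 116  15  12 132] [[ 440.1 -216.2]]
scene gold [191.1 143. ] [183 138  17  11 146] [[ 526.5 -217.4]]
scene gold [ 17.9 203.1] [  6 189  25  27 447] [[ 832.3 -439.1]]
scene gold [186.6 281.4] [169 262  32  31 296] [[840.5 -45.8]]
scene gold [135.8 285.9] [118 276  35  15  95] [[ 885.5 -118.3]]
scene gold [400.8 357.5] [380 338  55  44 162] [[822.1 317. ]]
scene blue [408.1 209.1] [ 329  150  148  113 6993]
side gold [285.9 124.4] [276 117  21  15 249] [[ 525.4 -217.5]]
side gold [322.9 125.9] [313 119  21  15 255] [[ 439.1 -216.3]]
side gold [158.2 180.2] [146 171  26  22 404] [[789.9 -38.1]]
side gold [125.4 363. ] [116 349  21  30  37] [[770.5 318.9]]
side gold [133.9 368.4] [125 353  18  31  51] [[755.9 325.9]]
side blue [312.8 322.3] [  233   244   153   140 13939]
```

View pics/c.png

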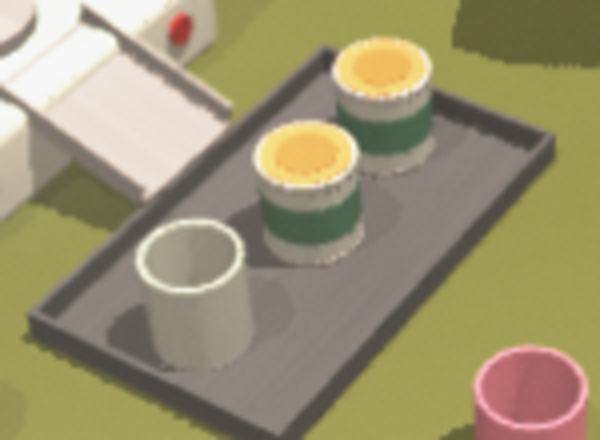

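View pics/d.png

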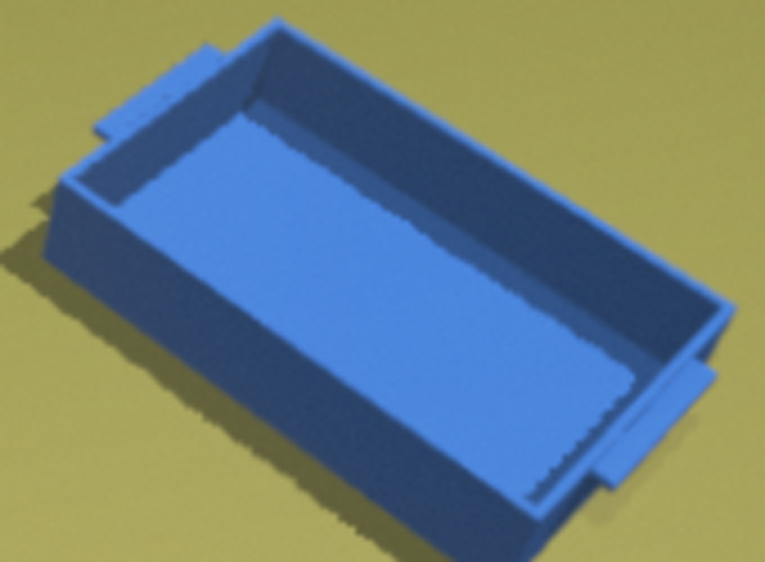

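The crop confirms two green-banded, gold-lidded tins with the open one at the tray's near-left end. The tote's rim corners sit at about (377,149), (329,185), (478,213) and (435,261) in the scene.

Run:
```python
from h import *
i=optics.camera_info("scene")
uv=np.array([[278,20],[62,178],[540,520],[735,308]])/4.5+[315,145]-.4
p=ray(i,uv,55);print("corners",p.round(1).tolist(),"c",p.mean(0).round(1))
print("sides",np.linalg.norm(p-np.roll(p,-1,0),axis=1).round(1))
L=(p[2]+p[3]-p[0]-p[1]);W=p[1]+p[2]-p[0]-p[3]
yaw=np.arctan2(-L[0],L[1]);yw=np.arctan2(W[1],W[0]);print("yaw",yaw,yw)
for s in(-50,50):
    print(s,(p.mean(0)+s*np.array([-np.sin(yaw),np.cos(yaw)])).round(1))
print("open rim",ray(i,[[162.5,164]],64), "machine right edge",ray(i,[[165,100]],60))
```

```text
corners [[353.4, 161.2], [507.5, 96.8], [607.9, 334.8], [452.5, 398.9]] c [480.3 247.9]
sides [167.1 258.3 168.1 257.6]
yaw -0.3971490314139947 -0.3935775924287765
-50 [461.  201.8]
50 [499.7 294. ]
open rim [[ 611.76849425 -237.89796241]] machine right edge [[ 407.66447915 -361.45662703]]
```

Request:
apply_moves:
  increments:
    - {"y":0.15,"gripper":1}
    - {"y":0.3,"gripper":1}
    - {"y":0.45,"x":0.05,"yaw":-0.07,"gripper":1}
    - {"y":0.55,"x":0.15,"yaw":-0.14,"gripper":1}
    - {"y":0.65,"x":0.28,"yaw":-0.21,"gripper":1}
    - {"y":0.652,"x":0.42,"yaw":-0.214,"gripper":1}
    - {"y":0.652,"x":0.555,"yaw":-0.214,"gripper":1}
    - {"y":0.652,"x":0.555,"yaw":-0.214,"gripper":1}
    - {"y":0.652,"x":0.555,"yaw":-0.214,"gripper":1}
    - {"y":0.652,"x":0.555,"yaw":-0.214,"gripper":1}
  grip_force: 30

```text
invalid input at $.increments[0]: expected keys gripper, x, y, z, yaw
```

Request:
apply_moves:
  increments:
    - {"x":0,"y":0.15,"z":0,"yaw":0,"gripper":1}
    - {"x":0,"y":0.3,"z":0,"yaw":0,"gripper":1}
    - {"x":0.05,"y":0.45,"z":0,"yaw":-0.07,"gripper":1}
    - {"x":0.15,"y":0.55,"z":0,"yaw":-0.14,"gripper":1}
    - {"x":0.28,"y":0.65,"z":0,"yaw":-0.21,"gripper":1}
    - {"x":0.42,"y":0.652,"z":0,"yaw":-0.214,"gripper":1}
    - {"x":0.555,"y":0.652,"z":0,"yaw":-0.214,"gripper":1}
    - {"x":0.555,"y":0.652,"z":0,"yaw":-0.214,"gripper":1}
    - {"x":0.555,"y":0.652,"z":0,"yaw":-0.214,"gripper":1}
    - {"x":0.555,"y":0.652,"z":0,"yaw":-0.214,"gripper":1}
  grip_force: 30

```text
clock: 1.35
ee_pos: [439.5, -217.0, 232.1]
orientation: [3.141, -0.001, -0.0]
ft_force: [-1.1, 0.1, 0.4]
grip_width: 1.0
finger_force: 0.0
```

Request:
apply_moves:
  increments:
    - {"x":0,"y":0,"z":-0.1,"yaw":0,"gripper":1}
    - {"x":0,"y":0,"z":-0.2,"yaw":0,"gripper":1}
    - {"x":0,"y":0,"z":-0.3,"yaw":0,"gripper":1}
    - {"x":0,"y":0,"z":-0.38,"yaw":0,"gripper":1}
    - {"x":0,"y":0,"z":-0.44,"yaw":0,"gripper":1}
    - {"x":0,"y":0,"z":-0.48,"yaw":0,"gripper":1}
    - {"x":0,"y":0,"z":-0.505,"yaw":0,"gripper":1}
    - {"x":0,"y":0,"z":-0.51,"yaw":0,"gripper":1}
    - {"x":0,"y":0,"z":-0.51,"yaw":0,"gripper":1}
    - {"x":0,"y":0,"z":-0.51,"yaw":0,"gripper":1}

```text
clock: 2.6
ee_pos: [440.8, -216.9, 28.1]
orientation: [3.141, -0.001, 0.001]
ft_force: [0.4, 1.0, -0.7]
grip_width: 1.001
finger_force: 0.0
```

Request:
apply_moves:
  increments:
    - {"x":0,"y":0,"z":0,"yaw":0,"gripper":0.5}
    - {"x":0,"y":0,"z":0,"yaw":0,"gripper":0.3}
    - {"x":0,"y":0,"z":0,"yaw":0,"gripper":0.3}
    - {"x":0,"y":0,"z":0,"yaw":0,"gripper":0.3}
    - {"x":0,"y":0,"z":0,"yaw":0,"gripper":0.3}
    - {"x":0,"y":0,"z":0,"yaw":0,"gripper":0.3}
    - {"x":0,"y":0,"z":0,"yaw":0,"gripper":0.3}
    - {"x":0,"y":0,"z":0,"yaw":0,"gripper":0.3}
    - {"x":0,"y":0,"z":0,"yaw":0,"gripper":0.3}
    - {"x":0,"y":0,"z":0,"yaw":0,"gripper":0.3}

```text
clock: 3.85
ee_pos: [440.6, -216.8, 27.7]
orientation: [3.141, -0.001, 0.001]
ft_force: [-1.6, 0.4, 5.1]
grip_width: 0.645
finger_force: 32.3
```

Request:
apply_moves:
  increments:
    - {"x":0,"y":0,"z":0.05,"yaw":0,"gripper":0.3}
    - {"x":0,"y":0,"z":0.15,"yaw":0,"gripper":0.3}
    - {"x":0,"y":0.02,"z":0.25,"yaw":0,"gripper":0.3}
    - {"x":0,"y":0.1,"z":0.3,"yaw":0,"gripper":0.3}
    - {"x":0,"y":0.22,"z":0.3,"yaw":-0.05,"gripper":0.3}
    - {"x":0,"y":0.35,"z":0.3,"yaw":-0.1,"gripper":0.3}
    - {"x":0.02,"y":0.48,"z":0.3,"yaw":-0.15,"gripper":0.3}
    - {"x":0.05,"y":0.61,"z":0.3,"yaw":-0.2,"gripper":0.3}
    - {"x":0.08,"y":0.74,"z":0.3,"yaw":-0.2,"gripper":0.3}
    - {"x":0.1,"y":0.85,"z":0.3,"yaw":-0.2,"gripper":0.3}

```text
clock: 5.1
ee_pos: [479.9, 125.2, 146.3]
orientation: [3.141, 0.002, -0.398]
ft_force: [-0.1, -0.7, -1.5]
grip_width: 0.643
finger_force: 32.2
```

Request:
apply_moves:
  increments:
    - {"x":0.01,"y":0.12,"z":0,"yaw":0,"gripper":0.3}
    - {"x":0.025,"y":0.24,"z":0,"yaw":0,"gripper":0.3}
    - {"x":0.04,"y":0.34,"z":0,"yaw":0,"gripper":0.3}
    - {"x":0.05,"y":0.4,"z":0,"yaw":0,"gripper":0.3}
    - {"x":0.05,"y":0.427,"z":0,"yaw":0,"gripper":0.3}
    - {"x":0.05,"y":0.427,"z":0,"yaw":0,"gripper":0.3}
    - {"x":0.05,"y":0.427,"z":0,"yaw":0,"gripper":0.3}
    - {"x":0.05,"y":0.427,"z":0,"yaw":0,"gripper":0.3}
    - {"x":0.05,"y":0.427,"z":0,"yaw":0,"gripper":0.3}
    - {"x":0.05,"y":0.427,"z":0,"yaw":0,"gripper":0.3}

```text
clock: 6.35
ee_pos: [500.4, 293.9, 147.4]
orientation: [3.142, -0.0, -0.4]
ft_force: [0.4, -0.0, -1.7]
grip_width: 0.645
finger_force: 32.3
```

Run:
```python
from h import *
im=optics.read_camera("scene");b=optics.read_camera("side")
cv2.imwrite("pics/e.png",cv2.resize(np.hstack([im,b]),(800,300),interpolation=cv2.INTER_AREA))
```

```text
(no output)
```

View pics/e.png

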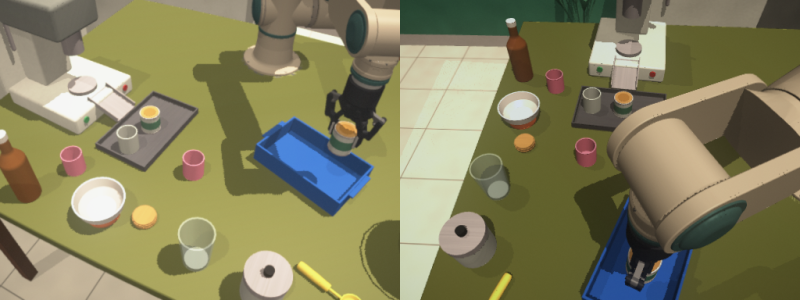

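The tin hangs upright in the gripper over the tote's far end (about (342,135) in the left half). The other two tins are undisturbed. Next I lower it.

Request:
apply_moves:
  increments:
    - {"x":0,"y":0,"z":-0.06,"yaw":0,"gripper":0.3}
    - {"x":0,"y":0,"z":-0.12,"yaw":0,"gripper":0.3}
    - {"x":0,"y":0,"z":-0.18,"yaw":0,"gripper":0.3}
    - {"x":0,"y":0,"z":-0.23,"yaw":0,"gripper":0.3}
    - {"x":0,"y":0,"z":-0.26,"yaw":0,"gripper":0.3}
    - {"x":0,"y":0,"z":-0.275,"yaw":0,"gripper":0.3}
    - {"x":0,"y":0,"z":-0.285,"yaw":0,"gripper":0.3}
    - {"x":0,"y":0,"z":-0.29,"yaw":0,"gripper":0.3}
    - {"x":0,"y":0,"z":-0.292,"yaw":0,"gripper":0.3}
    - {"x":0,"y":0,"z":-0.292,"yaw":0,"gripper":0.3}

```text
clock: 7.7
ee_pos: [500.4, 294.2, 30.8]
orientation: [-3.141, -0.0, -0.399]
ft_force: [-0.3, 0.7, -1.2]
grip_width: 0.649
finger_force: 32.3
```

Request:
apply_moves:
  increments:
    - {"x":0,"y":0,"z":-0.003,"yaw":0,"gripper":0.3}
    - {"x":0,"y":0,"z":-0.005,"yaw":0,"gripper":0.3}
    - {"x":0,"y":0,"z":-0.005,"yaw":0,"gripper":0.3}
    - {"x":0,"y":0,"z":-0.005,"yaw":0,"gripper":0.7}
    - {"x":0,"y":0,"z":-0.005,"yaw":0,"gripper":0.9}
    - {"x":0,"y":0,"z":-0.005,"yaw":0,"gripper":0.9}
    - {"x":0,"y":0,"z":-0.005,"yaw":0,"gripper":0.9}
    - {"x":0,"y":0,"z":-0.005,"yaw":0,"gripper":0.9}
    - {"x":0,"y":0,"z":-0.005,"yaw":0,"gripper":0.9}
    - {"x":0,"y":0,"z":-0.005,"yaw":0,"gripper":0.9}

```text
clock: 8.95
ee_pos: [500.3, 294.1, 28.5]
orientation: [3.142, 0.0, -0.399]
ft_force: [-0.8, 0.4, -0.2]
grip_width: 0.902
finger_force: 0.0
```

Request:
apply_moves:
  increments:
    - {"x":0,"y":0,"z":0.05,"yaw":0,"gripper":0.9}
    - {"x":0,"y":0,"z":0.15,"yaw":0,"gripper":1}
    - {"x":0,"y":0,"z":0.3,"yaw":0,"gripper":1}
    - {"x":0,"y":-0.05,"z":0.42,"yaw":0,"gripper":1}
    - {"x":0,"y":-0.18,"z":0.45,"yaw":0.05,"gripper":1}
    - {"x":0,"y":-0.32,"z":0.45,"yaw":0.1,"gripper":1}
    - {"x":0,"y":-0.46,"z":0.45,"yaw":0.15,"gripper":1}
    - {"x":0,"y":-0.6,"z":0.45,"yaw":0.2,"gripper":1}
    - {"x":0,"y":-0.74,"z":0.45,"yaw":0.2,"gripper":1}
    - {"x":0,"y":-0.85,"z":0.45,"yaw":0.2,"gripper":1}

```text
clock: 10.2
ee_pos: [500.1, -47.9, 210.4]
orientation: [3.141, -0.002, -0.0]
ft_force: [-0.2, -0.1, -0.3]
grip_width: 1.001
finger_force: 0.0
```

Run:
```python
from h import *
for n in("scene","side"):
    im=optics.read_camera(n);i=optics.camera_info(n)
    cv2.imwrite(f"pics/f_{n}.png",im)
    h=cv2.cvtColor(im,cv2.COLOR_BGR2HSV)
    for k,s,c,m in blobs((h[...,0]>8)&(h[...,0]<24)&(h[...,1]>130)&(h[...,2]>150)):
        print(n,c.round(1),s[4],ray(i,[c],64).round(1))
```

```text
scene [190.  143.7] 208 [[ 529.4 -218.5]]
scene [ 17.7 203.2] 467 [[ 832.7 -439.3]]
scene [425.6 209.1] 269 [[498.  295.8]]
scene [187.1 283.4] 245 [[843.6 -43.1]]
scene [136.  285.9] 99 [[ 885.2 -118. ]]
scene [397.9 355.5] 147 [[820.7 312. ]]
side [289.2 124.5] 144 [[ 517.6 -217.5]]
side [158.3 180.5] 419 [[789.5 -37.4]]
side [304.4 353.8] 881 [[499.4 294.9]]
side [125.6 362.6] 37 [[770.3 318.3]]
side [133.8 368.5] 55 [[755.9 326.2]]
```

View pics/f_scene.png

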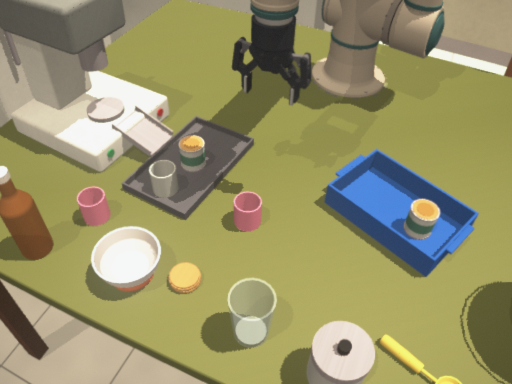

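The first tin stands in the tote at (424,216) in the picture, about (499,295) mm. The second is still in the tray at (192,150), beside the untouched open tin.

Request:
apply_moves:
  increments:
    - {"x":0.01,"y":-0.13,"z":0,"yaw":0,"gripper":1}
    - {"x":0.03,"y":-0.25,"z":0,"yaw":0,"gripper":1}
    - {"x":0.05,"y":-0.35,"z":0,"yaw":0,"gripper":1}
    - {"x":0.065,"y":-0.41,"z":0,"yaw":0,"gripper":1}
    - {"x":0.065,"y":-0.428,"z":0,"yaw":0,"gripper":1}
    - {"x":0.065,"y":-0.428,"z":0,"yaw":0,"gripper":1}
    - {"x":0.065,"y":-0.428,"z":0,"yaw":0,"gripper":1}
    - {"x":0.065,"y":-0.428,"z":0,"yaw":0,"gripper":1}
    - {"x":0.065,"y":-0.428,"z":0,"yaw":0,"gripper":1}
    - {"x":0.065,"y":-0.428,"z":0,"yaw":0,"gripper":1}

```text
clock: 11.55
ee_pos: [526.3, -216.9, 208.5]
orientation: [3.142, 0.0, 0.001]
ft_force: [-0.8, 0.0, 0.1]
grip_width: 0.997
finger_force: 0.0
```

Request:
apply_moves:
  increments:
    - {"x":0,"y":0,"z":-0.08,"yaw":0,"gripper":1}
    - {"x":0,"y":0,"z":-0.16,"yaw":0,"gripper":1}
    - {"x":0,"y":0,"z":-0.24,"yaw":0,"gripper":1}
    - {"x":0,"y":0,"z":-0.32,"yaw":0,"gripper":1}
    - {"x":0,"y":0,"z":-0.38,"yaw":0,"gripper":1}
    - {"x":0,"y":0,"z":-0.42,"yaw":0,"gripper":1}
    - {"x":0,"y":0,"z":-0.445,"yaw":0,"gripper":1}
    - {"x":0,"y":0,"z":-0.453,"yaw":0,"gripper":1}
    - {"x":0,"y":0,"z":-0.453,"yaw":0,"gripper":1}
    - {"x":0,"y":0,"z":-0.453,"yaw":0,"gripper":1}

```text
clock: 12.8
ee_pos: [526.8, -217.3, 28.2]
orientation: [3.141, -0.001, 0.001]
ft_force: [0.7, -0.6, 0.5]
grip_width: 1.002
finger_force: 0.0
```

Request:
apply_moves:
  increments:
    - {"x":0,"y":0,"z":0,"yaw":0,"gripper":0.5}
    - {"x":0,"y":0,"z":0,"yaw":0,"gripper":0.3}
    - {"x":0,"y":0,"z":0,"yaw":0,"gripper":0.3}
    - {"x":0,"y":0,"z":0,"yaw":0,"gripper":0.3}
    - {"x":0,"y":0,"z":0,"yaw":0,"gripper":0.3}
    - {"x":0,"y":0,"z":0,"yaw":0,"gripper":0.3}
    - {"x":0,"y":0,"z":0,"yaw":0,"gripper":0.3}
    - {"x":0,"y":0,"z":0,"yaw":0,"gripper":0.3}
    - {"x":0,"y":0,"z":0,"yaw":0,"gripper":0.3}
    - {"x":0,"y":0,"z":0,"yaw":0,"gripper":0.3}

```text
clock: 14.05
ee_pos: [526.6, -217.2, 27.8]
orientation: [3.141, -0.001, 0.001]
ft_force: [-0.3, 0.6, 4.7]
grip_width: 0.646
finger_force: 32.4
```

Request:
apply_moves:
  increments:
    - {"x":0,"y":0,"z":0.05,"yaw":0,"gripper":0.3}
    - {"x":0,"y":0,"z":0.15,"yaw":0,"gripper":0.3}
    - {"x":0,"y":0.02,"z":0.25,"yaw":0,"gripper":0.3}
    - {"x":-0.02,"y":0.1,"z":0.3,"yaw":0,"gripper":0.3}
    - {"x":-0.04,"y":0.22,"z":0.3,"yaw":-0.05,"gripper":0.3}
    - {"x":-0.06,"y":0.35,"z":0.3,"yaw":-0.1,"gripper":0.3}
    - {"x":-0.09,"y":0.48,"z":0.3,"yaw":-0.15,"gripper":0.3}
    - {"x":-0.12,"y":0.61,"z":0.3,"yaw":-0.2,"gripper":0.3}
    - {"x":-0.15,"y":0.74,"z":0.3,"yaw":-0.2,"gripper":0.3}
    - {"x":-0.164,"y":0.85,"z":0.3,"yaw":-0.2,"gripper":0.3}

```text
clock: 15.3
ee_pos: [459.5, 124.6, 146.5]
orientation: [3.141, 0.001, -0.399]
ft_force: [0.9, 0.2, -1.3]
grip_width: 0.646
finger_force: 32.3
```

Request:
apply_moves:
  increments:
    - {"x":0,"y":0.09,"z":0,"yaw":0,"gripper":0.3}
    - {"x":0,"y":0.15,"z":0,"yaw":0,"gripper":0.3}
    - {"x":0,"y":0.185,"z":0,"yaw":0,"gripper":0.3}
    - {"x":0,"y":0.198,"z":0,"yaw":0,"gripper":0.3}
    - {"x":0,"y":0.198,"z":0,"yaw":0,"gripper":0.3}
    - {"x":0,"y":0.198,"z":0,"yaw":0,"gripper":0.3}
    - {"x":0,"y":0.198,"z":0,"yaw":0,"gripper":0.3}
    - {"x":0,"y":0.198,"z":0,"yaw":0,"gripper":0.3}
    - {"x":0,"y":0.198,"z":0,"yaw":0,"gripper":0.3}
    - {"x":0,"y":0.198,"z":0,"yaw":0,"gripper":0.3}

```text
clock: 16.55
ee_pos: [460.7, 202.1, 147.3]
orientation: [3.142, -0.0, -0.399]
ft_force: [-0.0, -0.3, -1.3]
grip_width: 0.645
finger_force: 32.3
```

Request:
apply_moves:
  increments:
    - {"x":0,"y":0,"z":-0.06,"yaw":0,"gripper":0.3}
    - {"x":0,"y":0,"z":-0.12,"yaw":0,"gripper":0.3}
    - {"x":0,"y":0,"z":-0.18,"yaw":0,"gripper":0.3}
    - {"x":0,"y":0,"z":-0.23,"yaw":0,"gripper":0.3}
    - {"x":0,"y":0,"z":-0.26,"yaw":0,"gripper":0.3}
    - {"x":0,"y":0,"z":-0.275,"yaw":0,"gripper":0.3}
    - {"x":0,"y":0,"z":-0.285,"yaw":0,"gripper":0.3}
    - {"x":0,"y":0,"z":-0.29,"yaw":0,"gripper":0.3}
    - {"x":0,"y":0,"z":-0.292,"yaw":0,"gripper":0.3}
    - {"x":0,"y":0,"z":-0.292,"yaw":0,"gripper":0.3}

```text
clock: 17.8
ee_pos: [460.9, 202.2, 30.8]
orientation: [-3.141, -0.0, -0.399]
ft_force: [-0.5, -0.1, -1.1]
grip_width: 0.65
finger_force: 32.3
```

Request:
apply_moves:
  increments:
    - {"x":0,"y":0,"z":-0.003,"yaw":0,"gripper":0.3}
    - {"x":0,"y":0,"z":-0.005,"yaw":0,"gripper":0.3}
    - {"x":0,"y":0,"z":-0.005,"yaw":0,"gripper":0.3}
    - {"x":0,"y":0,"z":-0.005,"yaw":0,"gripper":0.7}
    - {"x":0,"y":0,"z":-0.005,"yaw":0,"gripper":0.9}
    - {"x":0,"y":0,"z":-0.005,"yaw":0,"gripper":0.9}
    - {"x":0,"y":0,"z":-0.005,"yaw":0,"gripper":0.9}
    - {"x":0,"y":0,"z":-0.005,"yaw":0,"gripper":0.9}
    - {"x":0,"y":0,"z":-0.005,"yaw":0,"gripper":0.9}
    - {"x":0,"y":0,"z":-0.005,"yaw":0,"gripper":0.9}

```text
clock: 19.05
ee_pos: [460.7, 202.1, 28.5]
orientation: [3.142, -0.0, -0.399]
ft_force: [-0.0, -0.5, 0.9]
grip_width: 0.895
finger_force: 0.0
```

Request:
apply_moves:
  increments:
    - {"x":0,"y":0,"z":0.05,"yaw":0,"gripper":0.9}
    - {"x":0,"y":0,"z":0.15,"yaw":0,"gripper":0.9}
    - {"x":0,"y":0,"z":0.3,"yaw":0,"gripper":0.9}
    - {"x":0,"y":-0.05,"z":0.42,"yaw":0,"gripper":0.9}
    - {"x":0,"y":-0.18,"z":0.45,"yaw":0,"gripper":0.9}
    - {"x":0,"y":-0.3,"z":0.45,"yaw":0,"gripper":0.9}
    - {"x":0,"y":-0.4,"z":0.45,"yaw":0,"gripper":0.9}
    - {"x":0,"y":-0.45,"z":0.45,"yaw":0,"gripper":0.9}
    - {"x":0,"y":-0.45,"z":0.45,"yaw":0,"gripper":0.9}
    - {"x":0,"y":-0.45,"z":0.45,"yaw":0,"gripper":0.9}

```text
clock: 20.3
ee_pos: [460.7, 22.7, 208.5]
orientation: [-3.141, 0.0, -0.399]
ft_force: [-0.3, -0.5, 0.1]
grip_width: 0.902
finger_force: 0.0
```

Run:
```python
from h import *
cv2.imwrite("pics/g.png",optics.read_camera("scene"))
```

```text
(no output)
```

View pics/g.png

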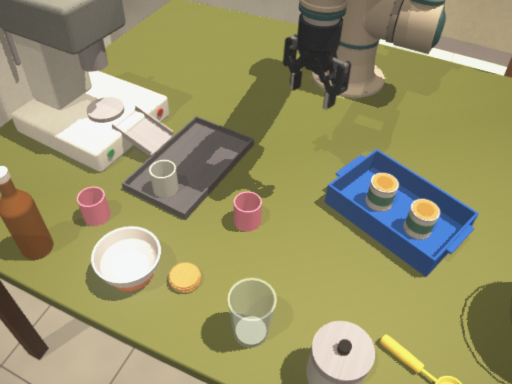

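Both sealed tins stand upright in the tote at (382,190) and (422,217). The open tin is still at (164,178), and the arm is clear.

```bash
python3 -c "
from bench import workorder;print(workorder.sign_off())"
```

```text
the job is handed in; nothing more can be done
None
```

Both gold-lidded tins are standing upright side by side on the tote floor, the open tin is still in its place in the tray, and I handed the job in at about 20 s of the 58 s limit; the sign-off returned no verdict.

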